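Slide a test coupon beneath the spring clip of a contact stand

TASK

Load the metal test coupon into the contact stand: press the clip's long thumb bar down with one fingertip so that the nose rises, and while that finger keeps the bar down, push the coupon along its channel with the other finger until it is fully home against the end stop. Then let the bar up so that the nose clamps the coupon, and move clear. Push the coupon only, never pick it up or lift it, and leave the other things on the bench where they are.

Things in the scene. Friction and masses are not known exactly. Their poses are not given: they have to be found in the camera images.
- stand: The contact stand, a fixed black plate, 166 mm long (its x -92 to +74), 107 mm wide (its y -27 to +80); place and heading vary. Origin: at its underside (on a 2 mm mat), on the channel's centre line; heights below count from it. +x: the way the coupon is pushed; +y: from the channel to the thumb bar; z up. The channel floor is 10 mm up; guide strips at y = +-21.5 to 25.5, 16 mm high, x = -87 to +63.
- mouth (a point): Point on the channel floor below the near end of the clip's nose, at x = 25 mm in the stand's frame. The nose, 16 mm long (x = 25 to 41 mm), blocks the channel while the clip is at rest.
- stop (a point): Centre of the end stop's face at the channel floor, at x = 63 mm in the stand's frame; the stop's top is at 23 mm in the stand's z. The coupon's front edge belongs against it. Two brass terminal posts, up to 24 mm, stand beside it at y = 46 and 66 mm.
- clip (a joint): Angle of the sprung clip, rad: 0 = nose down; it grows as the thumb bar is pressed and the nose rises, limit 0.50. Above about 0.28 the nose clears the coupon's 8 mm plate, at 0.40 by 5 mm. At about 0.23 the nose rests on the coupon. At 0.40 the bar is level, its top at 15 mm in the stand's z (5 mm above the channel floor). The spring returns it; at the bar's middle it takes 3 N to start, 6.5 N at 0.40.
- bar (a point): Middle of the top of the thumb bar, a flat steel plate 109 mm long (stand's x -86 to +23), to be pressed anywhere along it; it spans y = 41 to 76 mm. At rest it slopes up away from the channel, middle 28 mm and outer edge 36 mm up in the stand's z, y = 60 mm; level, y = 57 mm. 1 mm down at the middle is about 0.035 rad. The pivot rod, 28 mm high, lies along x at y = 31, in lugs 34 mm high at x = -82 and +52.
- coupon: The loose metal test coupon: a plate 50 mm long (x), 40 wide (y), 8 thick, about 90 g, with an upturned rear end, a wall 5 mm thick over its full width at x = -25 to -20, 22 mm high above the underside. Origin: centre of the underside. It lies in the channel, x along the stand's x, its front edge 5 to 30 mm short of the nose. Home, its origin is at x = +38 mm in the stand's frame.
- mat: The grey bench mat under the stand, 400 x 150 x 2 mm, fixed; origin: centre of its underside, x along its length.
- tin: A round tin 59 mm across, 30 mm high, a bystander; origin: centre of its underside.
- weight: A knobbed brass weight 28 mm across, 46 mm high, a bystander; origin: centre of its underside.
- carton: A small carton 40 x 62 x 24 mm, a bystander; origin: centre of its underside.
- hex_key: A hexagon key 28 x 75 x 6 mm lying flat, a bystander; origin: centre of its underside.
Not all that is in view belongs to the job. Leave any black look-alike of the coupon alone.

How it is judged:
On the way, in this order (a step that is already met when the one before it is completed fails the run):
1. a finger holds the thumb bar down and the nose is raised clear, the coupon not yet home (value of joint clip above 0.28 rad and contact force between the fingers and clip above 0.3 N and x of coupon in the frame of stand below 0.03 m), for 0.1 s.
2. the coupon has been pushed home against the end stop while a finger still holds the bar down (value of joint clip above 0.28 rad and contact force between the fingers and clip above 0.3 N and x of coupon in the frame of stand between 0.035 and 0.0405 m and not (y of coupon in the frame of stand below -0.004 m) and y of coupon in the frame of stand below 0.004 m and angle between the x axis of coupon and the x axis of stand, either way round below 0.08 rad), for 0.1 s.
At the end, for the whole second after the job is handed in: The coupon lies flat in the channel, its front edge within 3 mm of the end stop, straight to within 0.08 rad, and the clip, released, presses on it with more than 1 N (clip angle 0.19 to 0.285 rad); all at rest (x of coupon in the frame of stand between 0.035 and 0.0405 m and not (y of coupon in the frame of stand below -0.004 m) and y of coupon in the frame of stand below 0.004 m and angle between the x axis of coupon and the x axis of stand, either way round below 0.08 rad and value of joint clip between 0.19 and 0.285 rad and contact force between clip and coupon above 1 N and linear speed of coupon below 0.01 m/s and z of coupon in the frame of stand below 0.013 m); the robot touches nothing.
It fails at once if the coupon is lifted more than 8 mm off the channel floor, or tipped (z of coupon in the frame of stand above 0.018 m or angle between coupon's own z axis and vertical above 0.25 rad).
It fails at once if the tin is moved more than 15 mm (distance of tin from where it was at the start of the episode above 0.015 m).
It fails at once if the brass weight is moved more than 15 mm (distance of weight from where it was at the start of the episode above 0.015 m).
It fails at once if the carton is moved more than 15 mm (distance of carton from where it was at the start of the episode above 0.015 m).
It fails at once if the hexagon key is moved more than 15 mm (distance of hex_key from where it was at the start of the episode above 0.015 m).
It also fails if it takes over 42 s, if anything falls off the work surface, if the arm or the gripper's body presses on something with over 40 N, if the wrist force passes 120 N, or if a joint passes its speed limit or range.

ROBOT

A 6-joint arm with a two-finger parallel gripper is mounted at the origin on a cart in front of the work surface, level with it; the furniture and walls round the work are solid. World frame = base frame: x ahead of the robot, y to its left, z up, the work surface at z = 0. Lengths are in m, angles in rad, forces in N, time in s.
With the tool pointing down it reaches from about 0.35 to 0.975 m from the base axis. Payload 4.9 kg.
Tool frame: the origin (TCP) lies on the centre line of the jaws, within the pads' length; the fingertips stand 14 mm ahead of it and the grasp point (between the pads) lies 5 mm behind it (manip.nose_length is the distance from the TCP to the fingertips, in m); z points along the fingers, y is the line along which they close (so a half turn about z gives the same grasp; the last joint's range is limited). The gripper opens to 85 mm and grips with 20 to 120 N. Pads are 22 mm wide; open, the fingers measure 114 mm over their backs; the gripper's body (76 mm by 85 mm) begins 54 mm behind the grasp point. The pads swing forward as they close: fully open they stand 13 mm farther back than shut.
Start: joints at [1.113, 0.053, 1.613, -0, 1.476, -0.119], TCP at [0.208, 0.589, 0.245] pointing down, gripper open.
Joint ranges: [-3.01, 3.01], [-1.01, 2.22], [0.06, 2.58], [-1.02, 4.17], [0.09, 2.62], [-3.14, 3.14]. Speed limits (rad/s): [2.57, 2.57, 3.14, 3.14, 3.14, 3.14].

INTERFACE

Orientations are given as a unit quaternion [w, x, y, z].
In Python, from plant import manip, imaging gives the robot as it stands.
- The arm moves only by the tool play_rows, never from a script. Its argument "commands" is a list of rows, each a list of 6 numbers: the shift along the tool's x, y, z in mm, then the turn, a rotation vector about the tool's x, y, z in degrees. A call has 1 to 5 rows; each row shifts and turns the commanded pose from where the row before left it, along the tool's axes as they then stand; what a row does not reach is not made up. A row lasts 1/12 s, in which the tool goes at most 41.7 mm and 7.16 degrees, less where a joint would pass 70% of its speed; a pose out of reach is approached as far as the arm can. A call is refused whole if a number of a shift passes 41.7 or a number of a turn 7.16, either way. A call with a gripper value outside its range is refused whole. "hand" is the finger opening in mm, from 0 to 85.4, set as the call begins (left out, the last holds). The fingers move at their own pace and stop on an object; the grip force is fixed at half the most. Time passes only in rows, so rows that do not move let the fingers close. It gives the time, the measured TCP pose, the force, the opening and the grip force at its end, in the units of the state.
- manip.state(): the state, without advancing time (a new reading comes with each control period).
- imaging.grab_frame(name): name is "scene" or "top"; returns a dict with "image" (400x640x3 uint8, red, green, blue), "fx", "fy", "cx", "cy" (pixels), "R" (3x3) and "t" (3): a world point X has camera coordinates R X + t. Camera axes: x right, y down, z forward; pixel columns grow to the right and rows downward; lengths in m; the calibration is good to about 2 mm. A picture is of the moment at which its call begins. There is no depth.
- manip.job_done(): hands the job in; it is judged then, once.
The state is a dict: "time": time; "joint_pos": joint angles; "joint_vel": joint speeds; "joint_efforts": joint torques, N m; "tool_pos": TCP position; "tool_rot": TCP orientation; "contact_force": force on the tool from outside, world axes, zero at the start; "ft_torque": the same for the moment, N m; "gripper_width": opening from 0.0 (shut) to 1.0 (fully open); "grasp_force": force on a finger pad.
Only numpy, scipy, OpenCV 4.12 (cv2) and the standard library are available. Lean on these libraries where they do the work, as an engineer would, in place of code of your own. Each camera call takes 0.05 s, during which the arm holds its last target. There are 200 camera calls.

## Working session

There is one attempt and no reset: what is moved stays moved. The work goes in short steps, Python scripts to look and compute and a tool call to move; the robot and the scene stay as the last step left them, time stands still between calls to the robot, and variables do not carry over. Pictures are saved under pics/ and viewed, at most 10 in all, crops included, and the job is handed in when it is done.

Besides the shell and the picture viewer there is one more tool, called after "Request:" as name(argument=value, ...) on one line, values as JSON. play_rows: Moves the arm, as the interface text tells. Its arguments: {"type":"object","properties":{"commands":{"type":"array","items":{"type":"array","items":{"type":"number"}}},"hand":{"type":"number"}},"required":["commands"]}

```bash
mkdir -p pics
python3 - <<'E'
from plant import manip, imaging
import cv2,json
for n in("scene","top"):
    f=imaging.grab_frame(n); cv2.imwrite(f"pics/{n}0.png",f["image"][:,:,::-1])
    print(n,f["fx"],f["fy"],f["cx"],f["cy"],f["R"],f["t"])
s=manip.state();print(s)
E
```

```text
scene 433.5522961654894 433.5522961654894 328.0384106552512 199.50466809586197 [[-0.88513672 -0.46515444  0.01281916]
 [-0.23993595  0.43262077 -0.86906272]
 [ 0.39870255 -0.7723151  -0.4945358 ]] [0.51656993 0.08656682 1.24719046]
top 391.17109972199734 391.17109972199734 318.70411296680606 200.2797348324832 [[ 0.00119618 -0.99990906  0.01343267]
 [-0.99678866 -0.00226777 -0.08004518]
 [ 0.08006836 -0.01329379 -0.99670072]] [0.16489486 0.46005022 1.22203854]
{'time': 0.1, 'joint_pos': array([ 1.11304482e+00,  5.33206273e-02,  1.61415807e+00,  4.03373055e-06,
        1.47601144e+00, -1.19019551e-01]), 'joint_vel': array([ 3.42178831e-04, -9.68274729e-05, -3.52756272e-03, -1.26879679e-03,
       -1.92101002e-03,  2.34974752e-04]), 'joint_efforts': array([ 1.38789542e-04, -3.94904280e+01, -3.71363640e+01, -1.22850406e-04,
        3.86977452e-03, -9.53107161e-06]), 'tool_pos': array([0.20745148, 0.58899325, 0.24416665]), 'tool_rot': array([-2.71750291e-04,  1.68557545e-01,  9.85691358e-01, -9.08987980e-04]), 'contact_force': array([-0.13393939,  0.33219726, -0.12011876]), 'ft_torque': array([ 0.01203487,  0.01903825, -0.00789394]), 'grasp_force': 0.0, 'gripper_width': 0.996574945787591}
```

View pics/scene0.png

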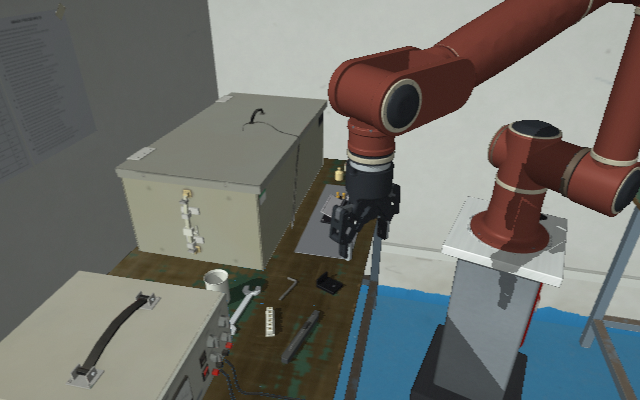

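View pics/top0.png

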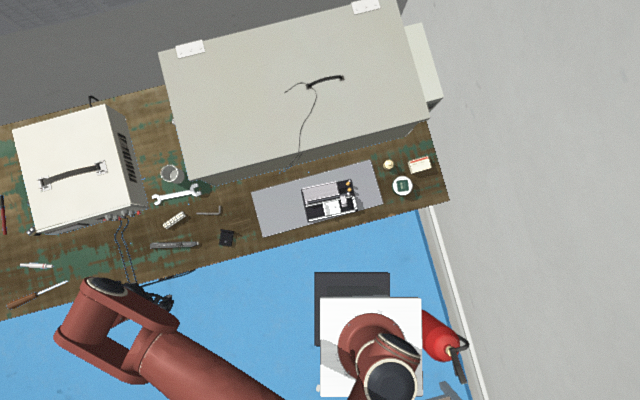

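The stand sits on the grey mat near top (331,201), with a terminal pair at (350,187). The black look-alike is off the mat, at top (227,238) and scene (329,283). The tin is at top (402,186), the weight at (389,164), the carton at (419,164) and the hex key at (210,211). Next is a close crop of the stand.

Run:
```python
import cv2
im=cv2.imread("pics/top0.png")
cv2.imwrite("pics/c1.png",cv2.resize(im[170:230,290:370],None,fx=10,fy=10,interpolation=cv2.INTER_CUBIC))
```

```text
(no output)
```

View pics/c1.png

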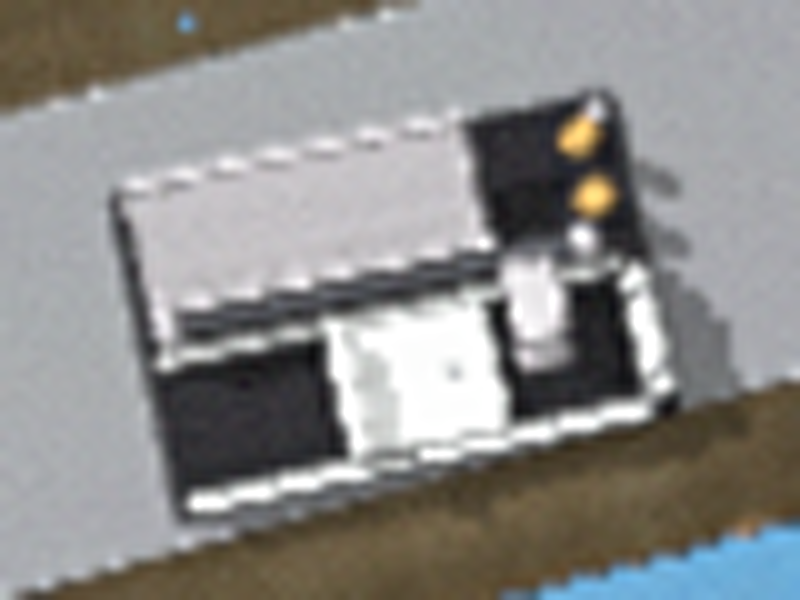

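The crop shows the silver coupon at crop (330–510, 305–460), with its front edge next to the nose at (505–565, 250–370). The bar spans (120–490, 120–330), the brass posts are at (580,138) and (590,195), and the stop is at (650,335). This is the coupon, because it lies in the channel. The black part off the mat is the look-alike.

```bash
cat > h.py <<'E'
import numpy as np
from scipy.spatial.transform import Rotation as Ro
from plant import manip, imaging
def cast(f,u,v,z):
    d=f["R"].T@np.array([(u-f["cx"])/f["fx"],(v-f["cy"])/f["fy"],1]); c=-f["R"].T@f["t"]
    return c+d*(z-c[2])/d[2]
def tool():
    s=manip.state(); q=s["tool_rot"]
    return s["tool_pos"],Ro.from_quat([q[1],q[2],q[3],q[0]]).as_matrix(),s
E
python3 - <<'E'
from h import *
import json
from scipy.optimize import least_squares
f=imaging.grab_frame("top")
C=lambda a,b,z:cast(f,290+a/10-.45,170+b/10-.45,z)[:2]
M=[((115,190),(-92,80),12),((608,92),(74,80),12),((672,412),(74,-27),12),((182,520),(-92,-27),12),
   ((580,138),(None,66),26),((592,195),(None,46),26),
   ((190,503),(-87,-23.5),18),((160,360),(-87,23.5),18)]
W=[(C(*p,z/1e3),np.array(s)/1e3) for p,s,z in M if s[0] is not None]
w=np.array([a for a,_ in W]);s=np.array([b for _,b in W])
rot=lambda t:np.array([[np.cos(t),-np.sin(t)],[np.sin(t),np.cos(t)]])
r=least_squares(lambda p:((rot(p[2])@s.T).T+p[:2]-w).ravel(),[.45,-.05,-1.4],loss="soft_l1",f_scale=.002)
p=r.x;print("stand",p,np.degrees(p[2]));print((((rot(p[2])@s.T).T+p[:2]-w)*1e3).round(1))
inv=lambda q:((rot(p[2]).T@(q-p[:2]))*1e3).round(1)
for n,q,z in [("post66",(580,138),26),("post46",(592,195),26),("nose",(535,300),30),("barTL",(120,188),38),("barTR",(462,118),38),("barBR",(490,243),22),
 ("couprear L",(330,325),34),("couprear b",(350,455),34),("front t",(490,310),20),("front b",(507,430),20)]: print(n,inv(C(*q,z/1e3)))
for n,u,v in [("cabL",190,182),("cabR",428,123)]: print(n,cast(f,u,v,0))
np.save("stand.npy",p)
t,R,_=tool();print(t,R.round(3),manip.nose_length)
E
```

```text
stand [ 0.43784937  0.1176369  -1.36412116] -78.15838526536591
[[-0.3  2.1]
 [ 1.8 -2.8]
 [-0.5 -4.9]
 [ 0.   1.9]
 [-0.7  0.3]
 [ 0.1  0.3]]
post66 [57.4 64.7]
post46 [57.3 46.2]
nose [32.4 17.1]
barTL [-88.   77.2]
barTR [21.2 77.1]
barBR [23.  38.2]
couprear L [-32.4  22.2]
couprear b [-34.6 -18.9]
front t [18.7 17.5]
front b [ 16.  -20.7]
cabL [0.51909419 0.57879023 0.        ]
cabR [ 0.71604398 -0.19244597  0.        ]
[0.20751266 0.58905392 0.244324  ] [[-0.943  0.332 -0.001]
 [ 0.332  0.943 -0.001]
 [ 0.    -0.002 -1.   ]] 0.014
```

Request:
play_rows(commands=[[-35,-10,0,0,0,4.2],[-35,-10,0,0,0,4.2],[-35,-10,0,0,0,4.2],[-35,-10,0,0,0,4.2],[-35,-10,0,0,0,4.2]], hand=42)

```text
time: 0.57
tool_pos: [0.3394, 0.463, 0.2449]
tool_rot: [-0.0, 0.347, 0.938, -0.0]
contact_force: [0.7, 0.4, -0.4]
gripper_width: 0.489
grasp_force: 0.0
```

Request:
play_rows(commands=[[-35,-10,0,0,0,4.2],[-35,-10,0,0,0,4.2],[-35,-10,0,0,0,4.2],[-35,-10,0,0,0,4.2],[-35,-10,0,0,0,4.2]])

```text
time: 0.98
tool_pos: [0.4161, 0.2988, 0.2449]
tool_rot: [-0.0, 0.512, 0.859, -0.0]
contact_force: [0.7, -0.7, 0.5]
gripper_width: 0.491
grasp_force: 0.0
```

Request:
play_rows(commands=[[-30,-10,0,0,0,4.2],[-30,-10,0,0,0,4.2],[-30,-10,0,0,0,4.2],[-20,-10,0,0,0,4.2],[0,0,0,0,0,0]])

```text
time: 1.4
tool_pos: [0.421, 0.1813, 0.2449]
tool_rot: [0.0, 0.633, 0.774, -0.001]
contact_force: [0.5, -0.0, 0.2]
gripper_width: 0.495
grasp_force: 0.0
```

```bash
cat >> h.py <<'E'
P=np.load("stand.npy")
def where(tx=None,ty=28.5):
    t,R,s=tool(); S=np.array([[np.cos(P[2]),-np.sin(P[2]),0],[np.sin(P[2]),np.cos(P[2]),0],[0,0,1]])
    o=np.array([P[0],P[1],.002]); q=S.T@(t-o)*1e3
    print("t",s["time"],"tcp in stand",q.round(1),"tip z",round(q[2]-14,1),"F stand",(S.T@s["contact_force"]).round(1),"w",round(s["gripper_width"]*85.4,1))
    D=np.column_stack([S[:,0]*-1,S[:,1],-S[:,2]])  # tool y along stand y, down; x = -stand x
    if tx is not None: print("tool shift",(R.T@(S@(np.array([tx,ty,q[2]])-q))).round(1),"turn",np.degrees(Ro.from_matrix(R.T@D).as_rotvec()).round(2))
E
python3 -c "
from h import *
where(-50)"
```

```text
t 1.4 tcp in stand [-65.8  -3.4 242.9] tip z 228.9 F stand [0.1 0.5 0.2] w 42.2
tool shift [-15.5  32.    0. ] turn [-0.04  0.07 -0.42]
```

Request:
play_rows(commands=[[-8,16,20,0,0,-0.4],[-7.5,16,30,0,0,0],[0,0,40,0,0,0],[0,0,40,0,0,0],[0,0,35,0,0,0]])

```text
time: 1.82
tool_pos: [0.4553, 0.176, 0.0779]
tool_rot: [-0.0, 0.628, 0.778, -0.0]
contact_force: [0.5, 0.7, -0.2]
gripper_width: 0.494
grasp_force: 0.0
```

Request:
play_rows(commands=[[0,0,10,0,0,0],[0,0,0,0,0,0]])

```text
time: 1.98
tool_pos: [0.4529, 0.1756, 0.0666]
tool_rot: [-0.003, 0.628, 0.778, -0.003]
contact_force: [-0.7, 0.8, 0.6]
gripper_width: 0.494
grasp_force: 0.0
```

```bash
python3 -c "
from h import *
import cv2
where(-50)
a=imaging.grab_frame('scene')['image'][150:270,260:420,::-1]; b=imaging.grab_frame('top')['image'][140:240,270:390,::-1]
cv2.imwrite('pics/c2.png',cv2.resize(a,(800,600),interpolation=cv2.INTER_CUBIC))
cv2.imwrite('pics/c3.png',cv2.resize(b,(720,600),interpolation=cv2.INTER_CUBIC))"
```

```text
t 1.9833 tcp in stand [-53.6  26.6  64.6] tip z 50.6 F stand [-0.9 -0.5  0.6] w 42.2
tool shift [-3.6  1.9 -0. ] turn [-0.47 -0.01  0.39]
```

View pics/c2.png

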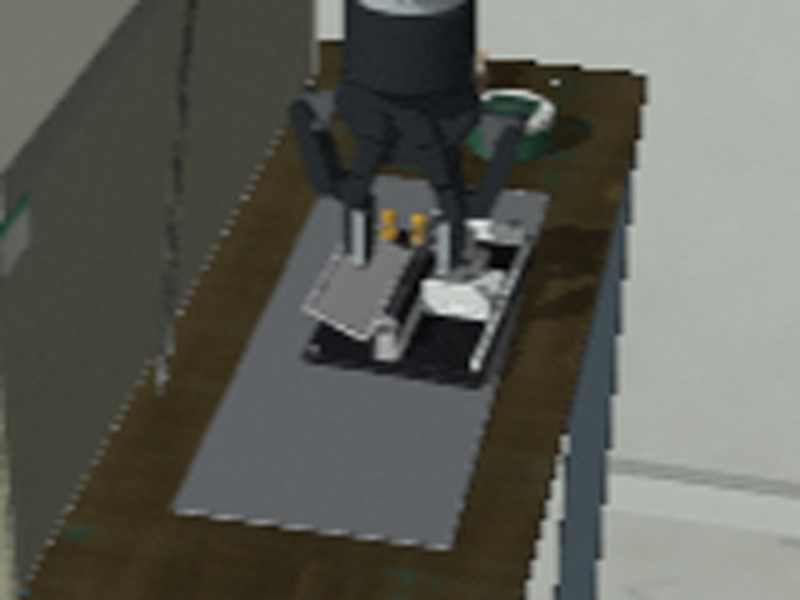

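View pics/c3.png

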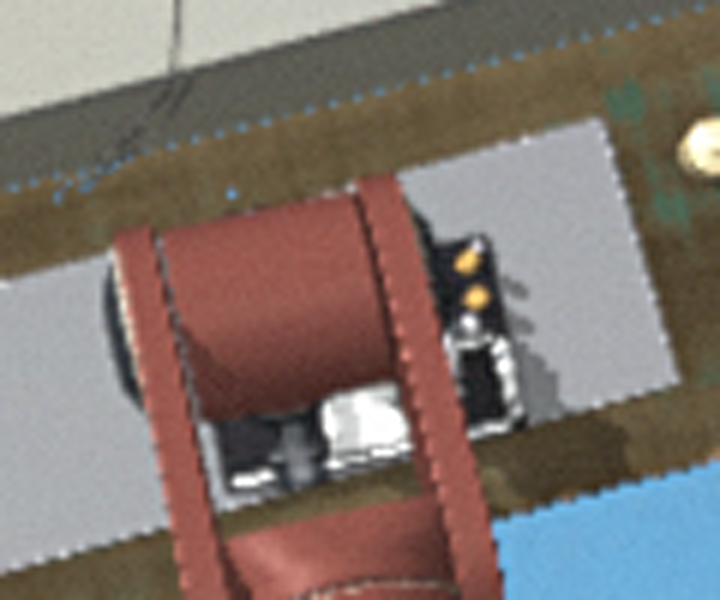

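The scene crop shows the fingertips at about (357,265) and (447,275), still above the bar and the channel. The top crop shows the lower finger at (300,450), to the left of the coupon's rear at (325,430). I'll settle the arm and check the projected tips.

Request:
play_rows(commands=[[0,0,0,0,0,0],[0,0,0,0,0,0]])

```text
time: 2.25
tool_pos: [0.4581, 0.1765, 0.0734]
tool_rot: [0.002, 0.628, 0.778, 0.002]
contact_force: [0.4, 0.4, 1.0]
gripper_width: 0.496
grasp_force: 0.0
```

```bash
python3 -c "
from h import *
where(-52)
f=imaging.grab_frame('scene');t,R,s=tool()
for y in(-21.1,-28.5,21.1,28.5):
  X=t+R@np.array([11,y,14])/1e3 if 0 else t+R@np.array([.011,y/1e3,.014]); c=f['R']@X+f['t']
  u=f['fx']*c[0]/c[2]+f['cx'];v=f['fy']*c[1]/c[2]+f['cy'];print(y,(u-260)*5,(v-150)*5)"
```

```text
t 2.25 tcp in stand [-53.4  31.9  71.4] tip z 57.4 F stand [-0.3  0.5  1. ] w 42.4
tool shift [-1.4 -3.4 -0. ] turn [ 0.31 -0.    0.37]
-21.1 422.36755062043187 264.92332748892494
-28.5 434.85225526921226 266.83909677631334
21.1 351.7990666464209 254.09464246527207
28.5 339.53351965772214 252.21250276913878
```

Request:
play_rows(commands=[[0,0,0,0,0,0],[0,0,0,0,0,0],[0,0,0,0,0,0],[0,0,0,0,0,0],[0,0,0,0,0,0]])

```text
time: 2.72
tool_pos: [0.4559, 0.1758, 0.0703]
tool_rot: [0.0, 0.628, 0.778, -0.0]
contact_force: [1.0, 0.1, -0.3]
gripper_width: 0.492
grasp_force: 0.0
```

```bash
python3 -c "
from h import *
where(-52)"
```

```text
t 2.7167 tcp in stand [-53.2  29.6  68.3] tip z 54.3 F stand [ 0.1  1.  -0.3] w 42.0
tool shift [-1.2 -1.1  0. ] turn [-0.    0.    0.35]
```

Request:
play_rows(commands=[[0,-1,7,0,0,0.3],[0,0,7,0,0,0],[0,0,6,0,0,0],[0,0,4,0,0,0],[0,0,0,0,0,0]])

```text
time: 3.13
tool_pos: [0.4537, 0.1753, 0.0445]
tool_rot: [-0.001, 0.63, 0.777, -0.001]
contact_force: [0.3, 0.2, -0.0]
gripper_width: 0.491
grasp_force: 0.0
```

Request:
play_rows(commands=[[0,0,2,0,0,0],[0,0,2,0,0,0],[0,0,2,0,0,0],[0,0,0,0,0,0],[0,0,0,0,0,0]])

```text
time: 3.55
tool_pos: [0.4549, 0.1756, 0.0403]
tool_rot: [-0.0, 0.63, 0.777, 0.0]
contact_force: [-0.2, 0.0, -0.5]
gripper_width: 0.493
grasp_force: 0.0
```

```bash
python3 -c "
from h import *
where(-52)"
```

```text
t 3.55 tcp in stand [-53.3  28.6  38.3] tip z 24.3 F stand [-0.  -0.2 -0.5] w 42.1
tool shift [-1.3 -0.1 -0. ] turn [-0.   -0.    0.05]
```

Request:
play_rows(commands=[[0,0,2,0,0,0],[0,0,0,0,0,0],[0,0,0,0,0,0]])

```text
time: 3.8
tool_pos: [0.4554, 0.1757, 0.0388]
tool_rot: [0.0, 0.63, 0.777, 0.0]
contact_force: [-0.7, 0.7, 2.2]
gripper_width: 0.486
grasp_force: 1.3
```

Request:
play_rows(commands=[[0,0,2,0,0,0],[0,0,0,0,0,0],[0,0,0,0,0,0]])

```text
time: 4.05
tool_pos: [0.4551, 0.1757, 0.0365]
tool_rot: [0.0, 0.63, 0.777, 0.0]
contact_force: [-0.7, -0.9, 3.7]
gripper_width: 0.496
grasp_force: 1.9
```

Request:
play_rows(commands=[[0,0,2,0,0,0],[0,0,0,0,0,0],[0,0,0,0,0,0]])

```text
time: 4.3
tool_pos: [0.4547, 0.1755, 0.0343]
tool_rot: [-0.0, 0.63, 0.777, -0.0]
contact_force: [-2.5, -0.8, 5.3]
gripper_width: 0.492
grasp_force: 2.8
```

```bash
python3 -c "
from h import *
where(-52)
import cv2
a=imaging.grab_frame('scene')['image'][180:240,300:380,::-1]
cv2.imwrite('pics/c4.png',cv2.resize(a,(800,600),interpolation=cv2.INTER_CUBIC))"
```

```text
t 4.3 tcp in stand [-53.2  28.4  32.3] tip z 18.3 F stand [ 0.2 -2.6  5.3] w 42.0
tool shift [-1.2  0.1  0. ] turn [-0.04  0.    0.05]
```

View pics/c4.png

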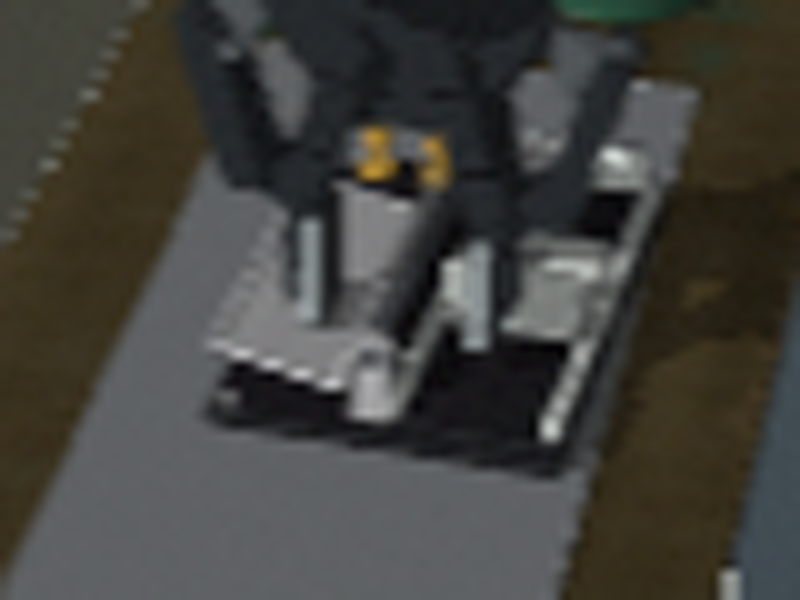

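The crop shows finger A on the bar at (310,315) and finger B in the channel at (480,345), behind the coupon's rear wall at about (550,300). I'll keep pressing.

Request:
play_rows(commands=[[0,0,2,0,0,0],[0,0,0,0,0,0],[0,0,0,0,0,0],[0,0,0,0,0,0]])

```text
time: 4.68
tool_pos: [0.4542, 0.1755, 0.0323]
tool_rot: [-0.001, 0.63, 0.777, -0.001]
contact_force: [-4.5, -0.7, 6.3]
gripper_width: 0.492
grasp_force: 3.9
```

Request:
play_rows(commands=[[0,0,2,0,0,0],[0,0,0,0,0,0],[0,0,0,0,0,0],[0,0,0,0,0,0]])

```text
time: 5.02
tool_pos: [0.4535, 0.1753, 0.0303]
tool_rot: [-0.001, 0.63, 0.777, -0.002]
contact_force: [-7.7, -1.8, 10.5]
gripper_width: 0.492
grasp_force: 5.4
```

Request:
play_rows(commands=[[0,0,2,0,0,0],[0,0,0,0,0,0],[0,0,0,0,0,0],[0,0,0,0,0,0]])

```text
time: 5.35
tool_pos: [0.4532, 0.1752, 0.0288]
tool_rot: [-0.002, 0.63, 0.777, -0.002]
contact_force: [-11.1, -3.4, 15.1]
gripper_width: 0.492
grasp_force: 7.5
```

```bash
python3 -c "
from h import *
where(-52)
import cv2
a=imaging.grab_frame('scene')['image'][180:240,300:380,::-1]
cv2.imwrite('pics/c5.png',cv2.resize(a,(800,600),interpolation=cv2.INTER_CUBIC))"
```

```text
t 5.35 tcp in stand [-53.2  26.8  26.8] tip z 12.8 F stand [  1.1 -11.6  15.1] w 42.0
tool shift [-1.2  1.7 -0. ] turn [-0.33  0.02  0.06]
```

View pics/c5.png

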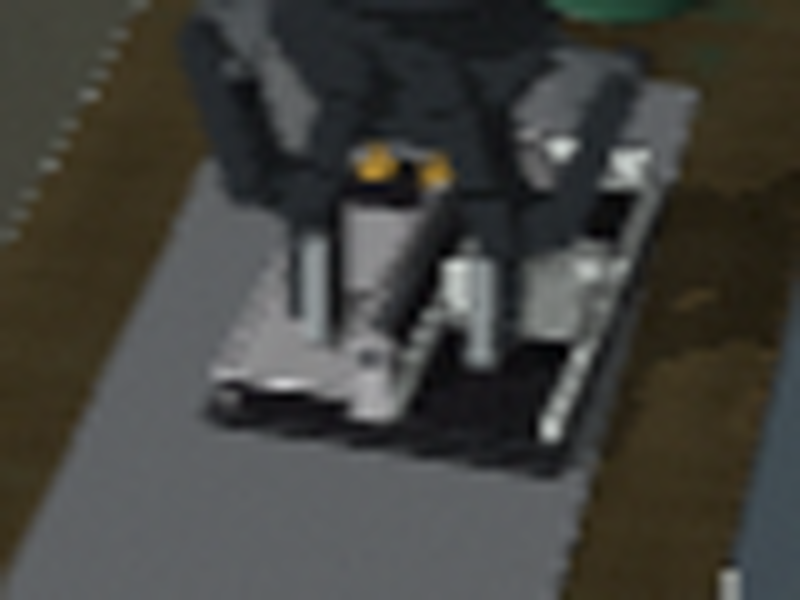

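The bar is now level or slightly past it and the nose is up at (545,145), but the force has climbed to 15 N, probably near the limit. I'll back off about 3 mm.

Request:
play_rows(commands=[[0,0,-2,0,0,0],[0,0,-1,0,0,0],[0,0,0,0,0,0],[0,0,0,0,0,0],[0,0,0,0,0,0]])

```text
time: 5.82
tool_pos: [0.4542, 0.1755, 0.0315]
tool_rot: [-0.001, 0.63, 0.777, -0.001]
contact_force: [-4.9, -1.3, 8.2]
gripper_width: 0.491
grasp_force: 4.2
```

```bash
python3 -c "
from h import *
where(-52)"
```

```text
t 5.8167 tcp in stand [-53.3  27.9  29.5] tip z 15.5 F stand [ 0.3 -5.1  8.2] w 42.0
tool shift [-1.3  0.6 -0. ] turn [-0.13  0.01  0.06]
```

Request:
play_rows(commands=[[-3,0,0,0,0,0],[-3,0,0,0,0,0],[-3,0,0,0,0,0],[-3,0,0,0,0,0],[-3,0,0,0,0,0]])

```text
time: 6.23
tool_pos: [0.4587, 0.162, 0.032]
tool_rot: [-0.0, 0.63, 0.776, 0.002]
contact_force: [-1.4, 3.2, 5.2]
gripper_width: 0.493
grasp_force: 3.0
```

Request:
play_rows(commands=[[-3,0,0,0,0,0],[-3,0,0,0,0,0],[-3,0,0,0,0,0],[-3,0,0,0,0,0],[0,0,0,0,0,0]])

```text
time: 6.65
tool_pos: [0.4612, 0.1499, 0.032]
tool_rot: [-0.0, 0.63, 0.776, 0.001]
contact_force: [-0.7, 1.9, 5.6]
gripper_width: 0.492
grasp_force: 2.7
```

```bash
python3 -c "
from h import *
where(2)
import cv2
a=imaging.grab_frame('scene')['image'][180:240,300:380,::-1]
cv2.imwrite('pics/c6.png',cv2.resize(a,(800,600),interpolation=cv2.INTER_CUBIC))"
```

```text
t 6.65 tcp in stand [-26.7  29.5  30. ] tip z 16.0 F stand [-2.  -0.3  5.6] w 42.0
tool shift [-28.7  -1.   -0.1] turn [ 0.12 -0.1   0.02]
```

View pics/c6.png

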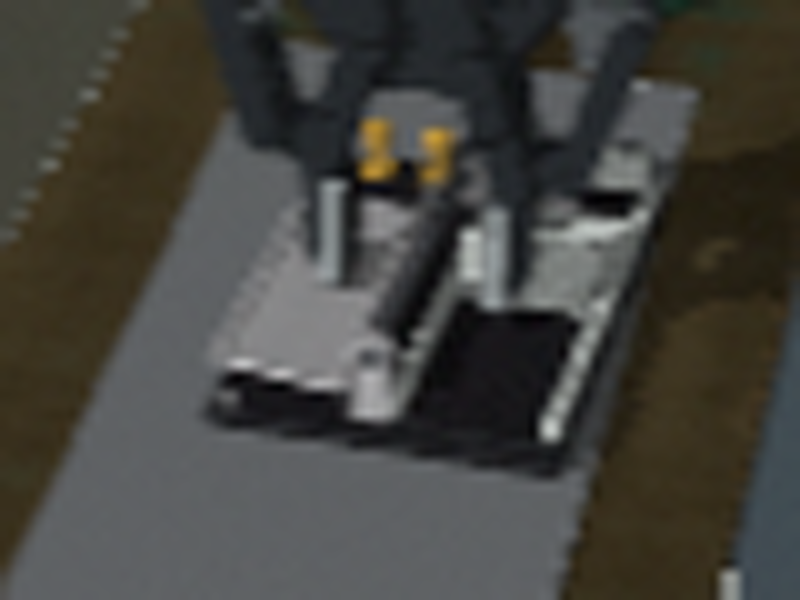

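The crop shows the coupon moving, with its wall at (560,280), and the bar near level with its edge at (230,362)–(345,385). The front is already under the nose. I'll continue, pressing 1 mm deeper.

Request:
play_rows(commands=[[-3,-0.2,0.5,0,0,0],[-3,-0.2,0.5,0,0,0],[-3,0,0,0,0,0],[-3,0,0,0,0,0],[-3,0,0,0,0,0]])

```text
time: 7.12
tool_pos: [0.4641, 0.1356, 0.0312]
tool_rot: [-0.0, 0.63, 0.776, 0.002]
contact_force: [-1.6, 5.8, 5.6]
gripper_width: 0.489
grasp_force: 3.3
```

Request:
play_rows(commands=[[-2,0,0,0,0,0],[-2,0,0,0,0,0],[-2,0,0,0,0,0],[0,0,0,0,0,0],[0,0,0,0,0,0]])

```text
time: 7.53
tool_pos: [0.4654, 0.1295, 0.0312]
tool_rot: [0.0, 0.63, 0.776, 0.002]
contact_force: [-1.4, 3.8, 5.4]
gripper_width: 0.49
grasp_force: 2.9
```

```bash
python3 -c "
from h import *
where(2)"
```

```text
t 7.5333 tcp in stand [-5.9 29.4 29.2] tip z 15.2 F stand [-4.1 -0.6  5.4] w 41.9
tool shift [-7.9 -0.9 -0. ] turn [ 0.15 -0.1   0.03]
```

Request:
play_rows(commands=[[-1.5,0,0,0,0,0],[-1.5,0,0,0,0,0],[-1,0,0,0,0,0],[0,0,0,0,0,0]])

```text
time: 7.87
tool_pos: [0.4662, 0.1257, 0.0312]
tool_rot: [-0.0, 0.63, 0.776, 0.002]
contact_force: [-1.0, 3.3, 5.7]
gripper_width: 0.494
grasp_force: 3.1
```

Request:
play_rows(commands=[[-1,0,0,0,0,0],[-1,0,0,0,0,0],[0,0,0,0,0,0]])

```text
time: 8.12
tool_pos: [0.4665, 0.1238, 0.0312]
tool_rot: [-0.0, 0.63, 0.776, 0.002]
contact_force: [-0.7, 3.7, 4.8]
gripper_width: 0.487
grasp_force: 3.0
```

Request:
play_rows(commands=[[-1,0,0,0,0,0],[-1,0,0,0,0,0],[0,0,0,0,0,0]])

```text
time: 8.37
tool_pos: [0.467, 0.1219, 0.0312]
tool_rot: [-0.0, 0.63, 0.776, 0.002]
contact_force: [-1.2, 5.2, 5.8]
gripper_width: 0.492
grasp_force: 3.3
```

```bash
python3 -c "
from h import *
where(2)"
```

```text
t 8.3667 tcp in stand [ 1.8 29.4 29.2] tip z 15.2 F stand [-5.4 -0.1  5.8] w 42.0
tool shift [-0.2 -0.9 -0. ] turn [ 0.15 -0.13  0.02]
```

Request:
play_rows(commands=[[-1,0,0,0,0,0],[-0.5,0,0,0,0,0],[0,0,0,0,0,0]])

```text
time: 8.62
tool_pos: [0.4669, 0.1215, 0.0312]
tool_rot: [-0.001, 0.631, 0.776, 0.003]
contact_force: [-2.3, 9.3, 6.6]
gripper_width: 0.491
grasp_force: 5.6
```

Request:
play_rows(commands=[[-1,0,0,0,0,0],[-0.5,0,0,0,0,0],[0,0,0,0,0,0]])

```text
time: 8.87
tool_pos: [0.4669, 0.1212, 0.0312]
tool_rot: [-0.003, 0.631, 0.776, 0.003]
contact_force: [-4.2, 13.7, 7.5]
gripper_width: 0.49
grasp_force: 8.4
```

```bash
python3 -c "
from h import *
where(2)
import cv2
f=imaging.grab_frame('scene');np.save('f7.npy',f['image'])
a=f['image'][175:235,300:380,::-1]
cv2.imwrite('pics/c7.png',cv2.resize(a,(800,600),interpolation=cv2.INTER_CUBIC))"
```

```text
t 8.8667 tcp in stand [ 2.4 29.1 29.2] tip z 15.2 F stand [-14.3  -1.3   7.5] w 41.9
tool shift [ 0.4 -0.6  0. ] turn [ 0.12 -0.47 -0.1 ]
```

View pics/c7.png

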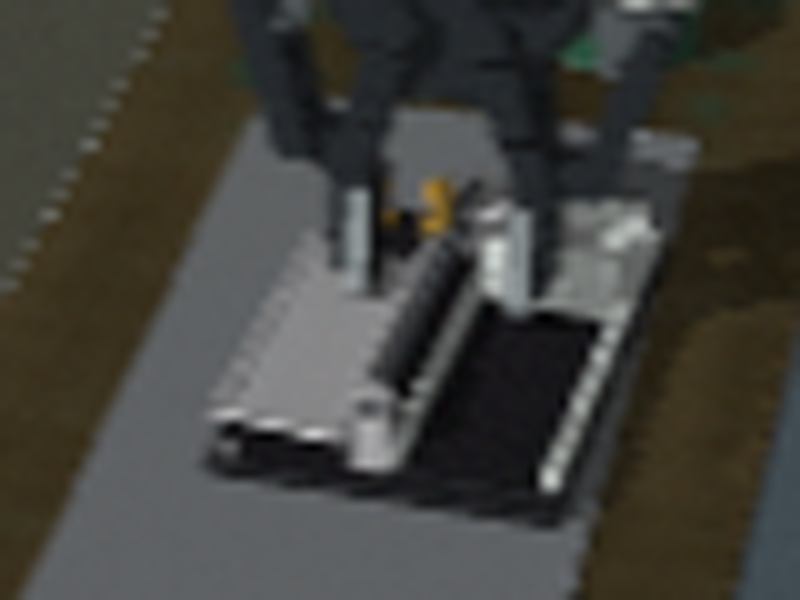

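The force rose to 14 N at x = 2.4 mm, against 2 mm expected for home, and the crop shows the coupon's wall at (590,260) with its front at the stop. I'll hold, ease back off the wall, then let the bar up.

Request:
play_rows(commands=[[0,0,0,0,0,0],[0,0,0,0,0,0],[2,0,0,0,0,0],[3,0,0,0,0,0],[2,0,0,0,0,0]])

```text
time: 9.33
tool_pos: [0.4665, 0.1243, 0.0313]
tool_rot: [0.002, 0.63, 0.777, 0.0]
contact_force: [0.0, -3.7, 5.9]
gripper_width: 0.494
grasp_force: 2.9
```

Request:
play_rows(commands=[[0,0,0,0,0,0],[0,0,-2,0,0,0],[0,0,-2,0,0,0],[0,0,-3,0,0,0],[0,0,-3,0,0,0]])

```text
time: 9.75
tool_pos: [0.4643, 0.1246, 0.0397]
tool_rot: [-0.001, 0.63, 0.776, -0.001]
contact_force: [-0.1, 0.5, 0.1]
gripper_width: 0.491
grasp_force: 0.0
```

Request:
play_rows(commands=[[0,0,-5,0,0,0],[0,0,-8,0,0,0],[0,0,-12,0,0,0],[0,0,-20,0,0,0],[0,0,-20,0,0,0]])

```text
time: 10.17
tool_pos: [0.4648, 0.1246, 0.1064]
tool_rot: [-0.0, 0.63, 0.777, -0.0]
contact_force: [-0.0, 0.2, 1.0]
gripper_width: 0.49
grasp_force: 0.0
```

Request:
play_rows(commands=[[25,0,-20,0,0,0],[35,0,-20,0,0,0],[35,0,-15,0,0,0],[35,0,-10,0,0,0],[20,0,0,0,0,0]])

```text
time: 10.58
tool_pos: [0.4352, 0.2749, 0.1752]
tool_rot: [0.001, 0.629, 0.777, 0.003]
contact_force: [0.7, -0.4, 0.7]
gripper_width: 0.492
grasp_force: 0.0
```

Request:
play_rows(commands=[[0,0,0,0,0,0],[0,0,0,0,0,0],[0,0,0,0,0,0],[0,0,0,0,0,0],[0,0,0,0,0,0]])

```text
time: 11.0
tool_pos: [0.4344, 0.2704, 0.17]
tool_rot: [-0.0, 0.631, 0.776, -0.0]
contact_force: [0.5, -0.1, -0.2]
gripper_width: 0.49
grasp_force: 0.0
```

```bash
python3 -c "
from h import *
where(2)
import cv2
a=imaging.grab_frame('scene')['image'][175:235,300:380,::-1];b=imaging.grab_frame('top')['image'][170:230,290:370,::-1]
z=lambda a:cv2.resize(a,(400,300),interpolation=cv2.INTER_CUBIC)
cv2.imwrite('pics/c8.png',np.hstack([z(a),z(b)]))"
```

```text
t 11.0 tcp in stand [-150.2   28.   168. ] tip z 154.0 F stand [ 0.2  0.5 -0.2] w 41.8
tool shift [-152.2    0.6    0. ] turn [-0.04  0.02 -0.05]
```

View pics/c8.png

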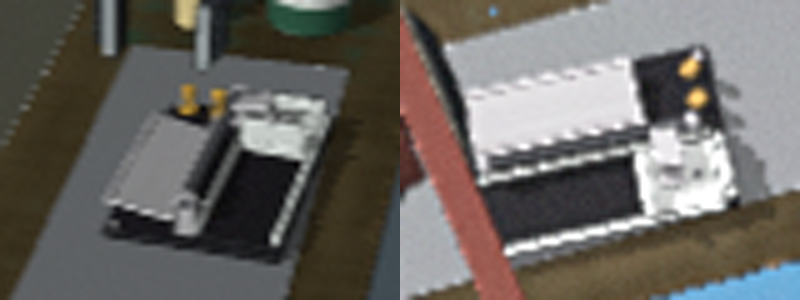

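The picture shows the coupon against the stop (right half, 640–735), the nose clamped on it at (665,150), and the arm clear. I'm handing in.

```bash
python3 -c "
from plant import manip
print(manip.job_done())"
```

```text
the job is handed in; nothing more can be done
None
```

I pushed the coupon home against the end stop with the bar held down, then let the clip down onto it, moved the arm clear and handed the job in at about 11 s. The last picture shows the coupon at the stop with the nose on it, but no verdict came back.

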